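Turn the leaf of the recipe flip book

ROBOT

A 7-joint arm with a two-finger parallel gripper is mounted at the origin on a cart in front of the work surface, level with it; the furniture and walls round the work are solid. World frame = base frame: x ahead of the robot, y to its left, z up, the work surface at z = 0. Lengths are in m, angles in rad, forces in N, time in s.
With the tool pointing down it reaches from about 0.425 to 0.925 m from the base axis. Payload 6.8 kg.
Tool frame: the origin (TCP) lies on the centre line of the jaws, within the pads' length; the fingertips stand 25 mm ahead of it and the grasp point (between the pads) lies 6 mm ahead of it; z points along the fingers, y is the line along which they close (so a half turn about z gives the same grasp; the last joint's range is limited). The gripper opens to 85 mm and grips with 20 to 120 N. Pads are 22 mm wide; open, the fingers measure 114 mm over their backs; the gripper's body (76 mm by 85 mm) begins 54 mm behind the grasp point. The pads swing forward as they close: fully open they stand 13 mm farther back than shut.
Start: joints at [-1.226, 0.477, 0.022, 1.555, -0.011, 1.109, -0.083], TCP at [0.295, 0.607, 0.256] pointing down, gripper open.
Joint ranges: [-2.96, 2.96], [-0.34, 2.1], [-1.41, 1.46], [0.24, 2.44], [-1.37, 4.51], [0.17, 1.92], [-2.96, 2.96]. Speed limits (rad/s): [2.39, 2.39, 3.14, 3.14, 3.14, 3.14, 3.14].

INTERFACE

Orientations are given as a rotation vector (axis times angle).
In Python, from bench import telemetry, grab_frame, job gives the robot as it stands.
- The arm moves only by the tool apply_moves, never from a script. Its argument "rows" is a list of rows, each a list of 2 entries, a list of its own where there are three numbers: the shift along the tool's x, y, z each as a share of 250 mm, from -1 to 1, then the turn, a rotation vector about the tool's x, y, z each as a share of pi rad, from -1 to 1. A call has 1 to 10 rows; each row is the pose to reach, as a shift and turn from the pose commanded when the call began, along the tool's axes at that moment, turning the shorter way round; what a row does not reach only later rows make up. A row lasts 1/8 s, in which the tool goes at most 62.5 mm and 10.7 degrees, less where a joint would pass 70% of its speed; a pose out of reach is approached as far as the arm can. A call with a number of a shift or a turn outside -1 to 1 is refused whole. A call with a gripper value outside its range is refused whole. "jaw" is the gripper's target within -1 to 1 (fully open at 1, half-way at 0, shut at -1), set as the call begins (left out, the last holds). The fingers move at their own pace and stop on an object; "newtons" is the grip in N (left out, the last holds). Time passes only in rows, so rows that repeat a pose let the fingers close. It gives the time, the measured TCP pose, the force, the opening and the grip force at its end, in the units of the state.
- telemetry.get_obs(): the state, without advancing time (a new reading comes with each control period).
- grab_frame(name): name is "scene" or "top" or "wrist"; returns a dict with "frame" (420x560x3 uint8, red, green, blue), "vertical_fov" (degrees; the focal length in pixels is half the picture's height over the tangent of half this angle, whatever the lens; pixels are square), "cx", "cy" (the principal point, pixels), "origin" and "attitude" of the camera in the world. Camera axes: x right, y up, looking along -z (the intrinsics and any distortion apply to the point x, -y, -z); pixel columns grow to the right and rows downward; lengths in m; the calibration is good to about 2 mm. The wrist camera is an equidistant fisheye: a pixel r from the principal point sees the ray r / f radians off the axis. A picture is of the moment at which its call begins. There is no depth.
- job.hand_in(): hands the job in; it is judged then, once.
The state is a dict: "clock": time; "joints": joint angles; "qvel": joint speeds; "tau": joint torques, N m; "tcp_pos": TCP position; "orientation": TCP orientation; "contact_force": force on the tool from outside, world axes, zero at the start; "moment": the same for the moment, N m; "grip_width": finger opening in m; "gripper_force": force on a finger pad.
Only numpy, scipy, OpenCV 4.12 (cv2) and the standard library are available. Lean on these libraries where they do the work, as an engineer would, in place of code of your own. Each camera call takes 0.05 s, during which the arm holds its last target. There are 200 camera calls.

TASK

One stiff leaf of the recipe flip book on the table is standing half open. Using only the fingertips or the outside of the fingers, push that leaf gently over the spine and press it down until it lies fully flat on the left-hand side. Do not pinch the leaf, fling it or press hard, keep the book where it lies on the table, leave the lower leaf flat on the right, do not disturb the things standing around, and finish with the hand clear.

Things in the scene. Friction and masses are not known exactly. Their poses are not given: they have to be found in the camera images.
- book: loose recipe flip book, lying open: grey metal board 200 mm along x by 300 mm along y, 14 mm thick with its rubber feet, 2 kg. Origin: centre of the underside, below the spine; x along the spine (away from the robot at yaw 0), +y to the left-hand side, z up. Left: a fixed white leaf, top 20 mm above the table
- spine_mid (a point): middle of the half-open leaf's hinge line, 23 mm above the table on the spine (book frame 0, 0, 23 mm). The spine is a 10 mm bar along book x with wire rings reaching 37 mm above the table and a small block at each end
- turn_leaf (a joint): angle of the half-open leaf about the spine, rad: 0 flat on the right-hand (-y) side, 1.57 upright, 3.14 flat on the left-hand (+y) side, where it stops, its top 26 mm above the table. Starts at 0.75 to 1.2. The hinge is stiff (0.11 N m friction): the leaf stays at any angle and does not fall; 1 to 2 N at its free edge turns it
- leaf_edge (a point): middle of the free edge of the half-open leaf, 125 mm from the hinge line. Leaf: white, rigid, 6 mm thick, 170 mm along the spine, from 10 to 125 mm off the hinge line, 0.12 kg. Push on its underside, which faces up once turned; pressing on both sides at once is pinching. Site axes: book's at angle 0, turning with the leaf
- leaf_tab (a point): middle of the outer end of that leaf's tab: 40 mm wide, 3 mm thick, sticking out 15 mm beyond the free edge, centred 55 mm along book +x from the middle of the leaf
- lower_leaf (a joint): angle of the lower white leaf, lying flat on the board on the right (0, top 20 mm above the table), where it must stay; same size, hinge line 17 mm above the table, its tab at the near end
- prep_cup: small open grey prep cup, 66 mm wide, 50 mm high; bystander, origin at the centre of its underside
- cake_ring: open steel ring mould, 70 mm wide, 30 mm high; bystander, origin at the centre of its underside
- sugar_shaker: grey sugar shaker, 62 mm wide, 96 mm high; bystander, origin at the centre of its underside
- timer: flat kitchen timer, 66 x 66 x 23 mm; bystander, origin at the centre of its underside
- small_weight: small brass-coloured check weight, 29 mm wide, 40 mm high, standing beside the book; bystander, origin at the centre of its underside

How it is judged:
At the end, for the whole second after the job is handed in: the leaf rests flat on the left side (within 0.06 rad of its stop, under 8 mm at the free edge), the lower leaf is still flat on the right (within 0.06 rad), the book is flat, at rest and within 25 mm of where it was, and no bystander has moved 20 mm (value of joint turn_leaf above 3.08 rad and velocity of joint turn_leaf between -0.05 and 0.05 rad/s and value of joint lower_leaf below 0.06 rad and distance of book from where it was at the start of the episode below 0.025 m and angle between book's own z axis and vertical below 0.03 rad and linear speed of book below 0.02 m/s and distance of each of prep_cup, cake_ring, sugar_shaker, timer, small_weight from where it was at the start of the episode below 0.02 m); the robot touches nothing.
It fails at once if the leaf is pinched (the fingers press on both of its sides at once) (contact force between the fingers and turn_leaf_c0 above 0.6 N and (contact force between the fingers and turn_leaf_c1 above 0.6 N or contact force between the fingers and turn_leaf_c2 above 0.6 N)).
It fails at once if the leaf is flung (faster than 5 rad/s) or the book pressed with more than 80 N (velocity of joint turn_leaf above 5 rad/s or contact force between any of the arm, the fingers and book above 80 N).
It fails at once if the book is shoved more than 25 mm, lifted or tipped (distance of book from where it was at the start of the episode above 0.025 m or height (world z) of book above 0.01 m or angle between book's own z axis and vertical above 0.08 rad).
It fails at once if the lower leaf is raised (value of joint lower_leaf above 0.2 rad).
It fails at once if a bystander is moved more than 20 mm or lifted (distance of any of prep_cup, cake_ring, sugar_shaker, timer, small_weight from where it was at the start of the episode above 0.02 m).
It also fails if it takes over 48 s, if anything falls off the work surface, if the arm or the gripper's body presses on something with over 40 N, if the wrist force passes 120 N, or if a joint passes its speed limit or range.

## Working session

There is one attempt and no reset: what is moved stays moved. The work goes in short steps, Python scripts to look and compute and a tool call to move; the robot and the scene stay as the last step left them, time stands still between calls to the robot, and variables do not carry over. Pictures are saved under pics/ and viewed, at most 10 in all, crops included, and the job is handed in when it is done.

Besides the shell and the picture viewer there is one more tool, called after ">>>" as name(argument=value, ...) on one line, values as JSON. apply_moves: Moves the arm, as the interface text tells. Its arguments: {"type":"object","properties":{"rows":{"type":"array"},"jaw":{"type":"number"},"newtons":{"type":"number"}},"required":["rows"]}

```bash
mkdir -p pics; cat > h.py <<'E'
import numpy as np, cv2, pickle
from bench import telemetry, grab_frame, job
from scipy.spatial.transform import Rotation as R
def snap(n,fn):
    d=grab_frame(n); cv2.imwrite('pics/'+fn+'.png',cv2.cvtColor(np.asarray(d['frame']),cv2.COLOR_RGB2BGR))
    pickle.dump({k:d[k] for k in d},open('pics/'+fn+'.pkl','wb')); return d
def att(d):
    a=np.asarray(d['attitude'],float)
    return a if a.shape==(3,3) else (R.from_rotvec(a).as_matrix() if a.size==3 else None)
def ray(d,u,v):
    f=210/np.tan(np.radians(d['vertical_fov'])/2)
    c=np.array([(u-d['cx'])/f,-(v-d['cy'])/f,-1.]); return att(d)@c
def onz(d,u,v,z):
    r=ray(d,u,v); o=np.asarray(d['origin']); return o+r*(z-o[2])/r[2]
def proj(d,p):
    f=210/np.tan(np.radians(d['vertical_fov'])/2)
    c=att(d).T@(np.asarray(p)-d['origin']); return d['cx']+f*c[0]/-c[2], d['cy']+f*c[1]/c[2]
E
python3 - <<'E'
from h import *
for n in('top','scene'):
    d=snap(n,n+'0'); print({k:v for k,v in d.items() if k!='frame'})
print(telemetry.get_obs())
E
```

```text
{'vertical_fov': 57.68975092189304, 'cx': 272.7275024588227, 'cy': 212.42782325889564, 'origin': array([ 0.47603244, -0.0348061 ,  0.87752822]), 'attitude': array([ 0.12335226, -0.12656233, -1.54432177])}
{'vertical_fov': 50.53828984443357, 'cx': 287.9936905519511, 'cy': 208.8525086378391, 'origin': array([ 0.0751079 , -0.35777248,  0.72768818]), 'attitude': array([ 0.68173766, -0.3468866 , -0.91975498])}
{'clock': 0.1, 'joints': array([-1.22609802,  0.47776406,  0.02229503,  1.55634718, -0.01153109,
        1.1092915 , -0.08308301]), 'qvel': array([ 0.00059188, -0.00131382, -0.00022767, -0.00080931,  0.00035764,
        0.00136862, -0.00075824]), 'tau': array([ 4.10137392e-03, -5.97764933e+01,  1.61334537e+00, -2.81954956e+01,
        1.27849545e-02,  5.00236216e-03, -2.74689796e-06]), 'tcp_pos': array([0.29505943, 0.60654805, 0.25539298]), 'orientation': array([-7.05024381e-01, -3.06114703e+00,  2.60060730e-03]), 'contact_force': array([ 0.00564686,  0.11003339, -0.38195177]), 'moment': array([ 0.01921793,  0.05048059, -0.08214836]), 'gripper_force': 0.0, 'grip_width': 0.08533667239371931}
```

View pics/top0.png

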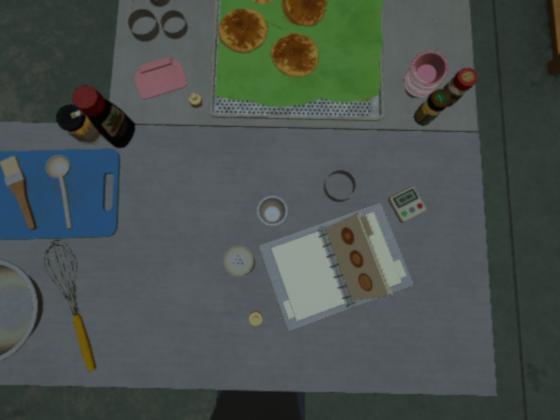

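View pics/scene0.png

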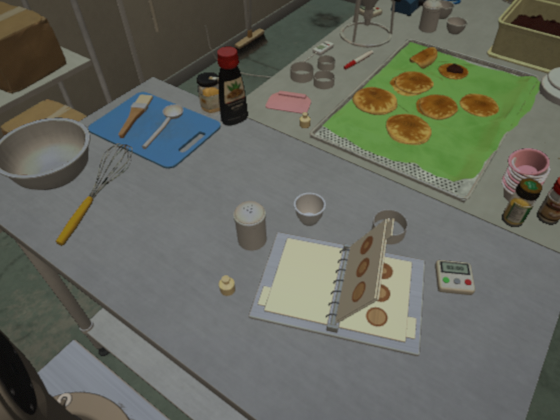

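The top picture shows the book with board corners near (260,247), (380,204), (412,284) and (290,330). The leaf is leaning to the right, and the cup, shaker, weight, ring and timer stand around it. I'll enlarge that area.

```bash
python3 - <<'E'
from h import *
a=cv2.imread('pics/top0.png')[160:340,220:440]; cv2.imwrite('pics/c1.png',cv2.resize(a,None,fx=3.3,fy=3.3,interpolation=cv2.INTER_CUBIC))
a=cv2.imread('pics/scene0.png')[180:350,220:480]; cv2.imwrite('pics/c2.png',cv2.resize(a,None,fx=3,fy=3,interpolation=cv2.INTER_CUBIC))
E
```

```text
(no output)
```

View pics/c1.png

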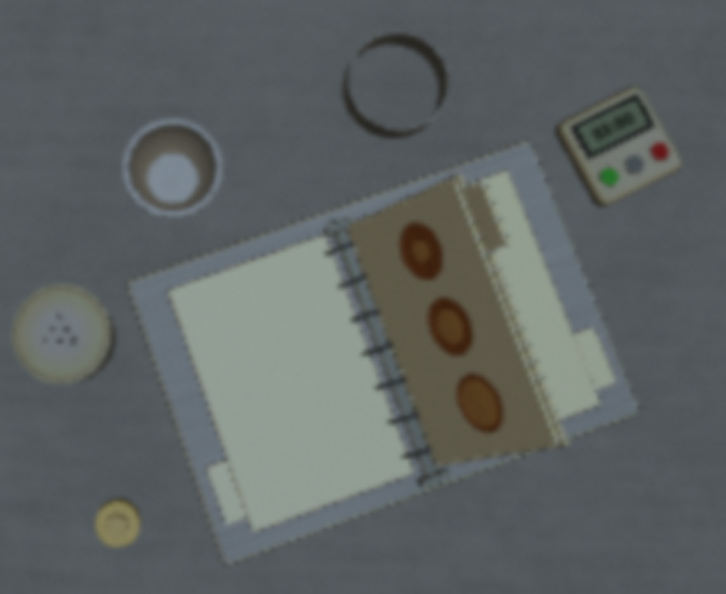

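View pics/c2.png

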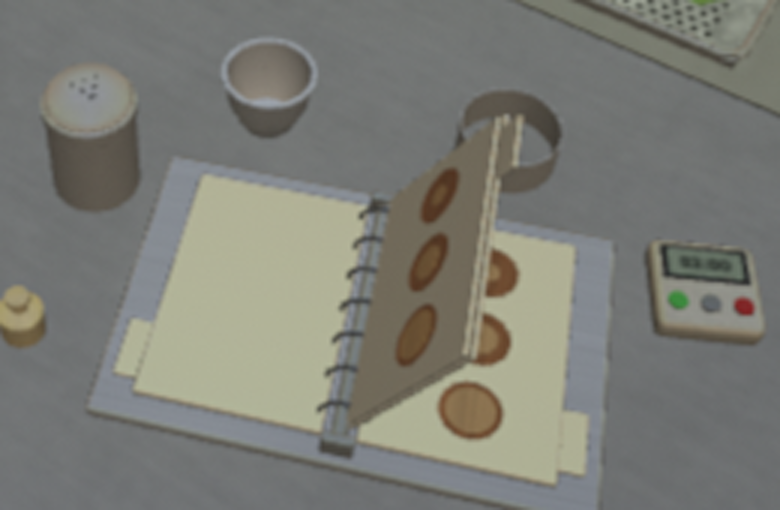

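In the top crop the board corners are at (130,283), (533,143), (636,410) and (228,563). The leaf's free edge runs from (460,178) to (562,443). In the scene crop it runs from (500,120) to (472,358).

```bash
python3 - <<'E'
from h import *
from scipy.optimize import least_squares
T=pickle.load(open('pics/top0.pkl','rb'));S=pickle.load(open('pics/scene0.pkl','rb'))
c1=lambda u,v:(220+u/3.3,160+v/3.3); c2=lambda u,v:(220+u/3,180+v/3)
C=np.array([(.1,.15),(.1,-.15),(-.1,-.15),(-.1,.15)])
tp=[c1(130,283),c1(533,143),c1(636,410),c1(228,563)]; sp=[c2(175,158),c2(613,240),None,c2(90,410)]
le=[c1(460,178),c1(562,443)]; se=[c2(500,120),c2(472,358)]
def pts(p):
    x,y,w,t=p; c,s=np.cos(w),np.sin(w)
    f=lambda a,b,z:np.array([x+c*a-s*b,y+s*a+c*b,z])
    return [f(a,b,.014) for a,b in C],[f(a,-.125*np.cos(t),.023+.125*np.sin(t)) for a in(.085,-.085)]
def res(p):
    a,b=pts(p);r=[]
    for P,u,v in list(zip(a,tp,sp))+list(zip(b,le,se)):
        r+=list(np.subtract(proj(T,P),u))
        if v: r+=list(np.subtract(proj(S,P),v))
    return r
s=least_squares(res,[.45,-.12,.35,1.],loss='soft_l1');print(s.x,np.round(res(s.x),1))
for n,(u,v),z in [('cup',c1(172,167),.05),('ring',c1(395,85),.03),('shaker',c1(62,333),.096),('timer',c1(620,147),.023),('wt',c1(117,524),.04)]:
    p=onz(T,u,v,z);d=p[:2]-s.x[:2];w=s.x[2];print(n,p.round(3),'book',[round(d[0]*np.cos(w)+d[1]*np.sin(w),3),round(-d[0]*np.sin(w)+d[1]*np.cos(w),3)])
o=telemetry.get_obs();print(R.from_rotvec(o['orientation']).as_matrix().round(3))
E
```

```text
[ 0.49806962 -0.17950665  0.36395894  1.0875388 ] [-1.3 -0.1 -0.  -0.5 -0.5 -1.2  2.4  0.3  2.1  1.  -0.8  1.5 -0.6  0.5
 -1.4 -0.7  1.6 -2.7  0.4  1.8  0.2 -0.1]
cup [ 0.613 -0.034  0.05 ] book [np.float64(0.16), np.float64(0.095)]
ring [ 0.678 -0.186  0.03 ] book [np.float64(0.165), np.float64(-0.07)]
shaker [0.5   0.032 0.096] book [np.float64(0.077), np.float64(0.197)]
timer [ 0.639 -0.343  0.023] book [np.float64(0.074), np.float64(-0.203)]
wt [ 0.381 -0.003  0.04 ] book [np.float64(-0.047), np.float64(0.206)]
[[-0.899  0.437 -0.001]
 [ 0.437  0.899 -0.002]
 [-0.    -0.002 -1.   ]]
```

```bash
cat >> h.py <<'E'
BX,BY,W=.498,-.1795,.364
def bk(a,b,z): # book-frame tip point -> TCP world (tip 25 mm ahead, tool down)
    c,s=np.cos(W),np.sin(W); return np.array([BX+c*a-s*b,BY+s*a+c*b,z+.025])
def go(pos,yaw,prev=None):
    """tool-down pose with tool y at world angle yaw deg; prints row from prev (pos,R) or measured"""
    y=np.array([np.cos(np.radians(yaw)),np.sin(np.radians(yaw)),0]);z=np.array([0,0,-1.]);M=np.c_[np.cross(y,z),y,z]
    if prev is None:
        o=telemetry.get_obs();prev=(o['tcp_pos'],R.from_rotvec(o['orientation']).as_matrix())
    print((prev[1].T@(pos-prev[0])/.25).round(3),(R.from_matrix(prev[1].T@M).as_rotvec()/np.pi).round(3)); return pos,M
E
python3 - <<'E'
from h import *
p=None
for q,y in [((.46,.40,.256),20),((.56,.17,.256),-20),((.61,-.07,.256),-50),((.60,-.25,.256),-69.1),(bk(-.005,-.175,.15),-69.1)]: p=go(np.array(q),y,p)
E
```

```text
[-0.955 -0.454 -0.002] [-0.     0.     0.245]
[-1.001  0.061  0.   ] [0.    0.    0.222]
[-0.834  0.516  0.   ] [0.    0.    0.167]
[-0.493  0.526  0.   ] [0.    0.    0.106]
[-0.301  0.291  0.324] [0. 0. 0.]
```

>>> apply_moves(rows=[[[-0.955,-0.454,0],[0,0,0.245]],[[-0.955,-0.454,0],[0,0,0.245]],[[-0.955,-0.454,0],[0,0,0.245]],[[-0.955,-0.454,0],[0,0,0.245]],[[-0.955,-0.454,0],[0,0,0.245]],[[-0.955,-0.454,0],[0,0,0.245]]], jaw=-1, newtons=20)

```text
clock: 0.85
tcp_pos: [0.4607, 0.3997, 0.2561]
orientation: [-1.804, -2.572, 0.001]
contact_force: [-0.4, 0.8, -0.7]
grip_width: -0.0001
gripper_force: 0.0
```

>>> apply_moves(rows=[[[-1,0.06,0],[0,0,0.222]],[[-1,0.06,0],[0,0,0.222]],[[-1,0.06,0],[0,0,0.222]],[[-1,0.06,0],[0,0,0.222]],[[-1,0.06,0],[0,0,0.222]],[[-1,0.06,0],[0,0,0.222]]])

```text
clock: 1.6
tcp_pos: [0.5591, 0.1732, 0.2559]
orientation: [-2.568, -1.807, 0.0]
contact_force: [-1.1, 1.7, 0.3]
grip_width: 0.0003
gripper_force: 0.0
```

>>> apply_moves(rows=[[[-0.834,0.516,0],[0,0,0.167]],[[-0.834,0.516,0],[0,0,0.167]],[[-0.834,0.516,0],[0,0,0.167]],[[-0.834,0.516,0],[0,0,0.167]],[[-0.834,0.516,0],[0,0,0.167]],[[-0.834,0.516,0],[0,0,0.167]]])

```text
clock: 2.35
tcp_pos: [0.6099, -0.0661, 0.2557]
orientation: [-2.949, -1.079, 0.0]
contact_force: [0.2, 1.3, 0.1]
grip_width: 0.0001
gripper_force: 0.0
```

```bash
python3 - <<'E'
from h import *
o=telemetry.get_obs();print(o['clock'],o['tcp_pos'],o['joints'].round(2),o['grip_width'],o['contact_force'])
p=None
for q,y in [((.60,-.25,.256),-69.1),(bk(-.005,-.175,.15),-69.1),(bk(-.005,-.10,.105),-69.1)]: p=go(np.array(q),y,p)
E
```

```text
2.35 [ 0.60994364 -0.06614514  0.25569641] [-0.46  0.43  0.63  1.74 -0.29  1.06 -0.6 ] 0.00011751173041636753 [0.17566979 1.34704586 0.12284217]
[-0.505  0.536 -0.002] [-0.001 -0.     0.107]
[-0.301  0.291  0.324] [0. 0. 0.]
[ 0.   -0.3   0.18] [0. 0. 0.]
```

>>> apply_moves(rows=[[[-0.5,0.53,0],[0,0,0.107]],[[-0.5,0.53,0],[0,0,0.107]],[[-0.5,0.53,0],[0,0,0.107]],[[-0.5,0.53,0],[0,0,0.107]],[[-0.5,0.53,0],[0,0,0.107]]])

```text
clock: 2.98
tcp_pos: [0.6001, -0.2478, 0.2557]
orientation: [-3.087, -0.57, -0.0]
contact_force: [-0.1, 0.4, 0.0]
grip_width: -0.0
gripper_force: 0.0
```

>>> apply_moves(rows=[[[-0.3,0.29,0.32],[0,0,0]],[[-0.3,0.29,0.32],[0,0,0]],[[-0.3,0.29,0.32],[0,0,0]],[[-0.3,0.29,0.32],[0,0,0]],[[-0.3,0.2,0.5],[0,0,0]],[[-0.3,0.15,0.5],[0,0,0]],[[-0.3,0.1,0.5],[0,0,0]]])

```text
clock: 3.85
tcp_pos: [0.5391, -0.2995, 0.1329]
orientation: [3.089, 0.568, 0.003]
contact_force: [0.2, -0.1, 0.6]
grip_width: -0.0001
gripper_force: 0.0
```

```bash
python3 - <<'E'
from h import *
o=telemetry.get_obs();print(o['clock'],o['tcp_pos'],o['contact_force'])
snap('scene','s1')
p=None
for b,z in [(-.09,.105),(-.06,.108),(-.02,.11),(.02,.107)]: p=go(bk(-.005,b,z),-69.1,None)
E
```

```text
3.85 [ 0.53912607 -0.29951857  0.13287917] [ 0.20941563 -0.10267324  0.60855281]
[-0.003 -0.142  0.012] [-0.    -0.001 -0.   ]
[-0.003 -0.262 -0.   ] [-0.    -0.001 -0.   ]
[-0.003 -0.422 -0.008] [-0.    -0.001 -0.   ]
[-0.003 -0.582  0.004] [-0.    -0.001 -0.   ]
```

View pics/s1.png

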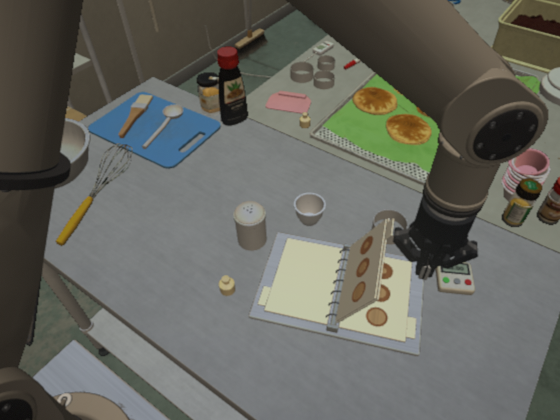

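The closed fingers, near (425,265), are just right of the leaf at edge height, and nothing has been disturbed. Starting the push.

>>> apply_moves(rows=[[[0,-0.12,0],[0,0,0]],[[0,-0.18,0],[0,0,0]],[[0,-0.22,0],[0,0,0]],[[0,-0.26,0],[0,0,0]],[[0,-0.3,0],[0,0,0]],[[0,-0.34,0],[0,0,0]],[[0,-0.38,0],[0,0,0]],[[0,-0.42,0],[0,0,0]],[[0,-0.46,0],[0,0,0]],[[0,-0.5,0],[0,0,0]]])

```text
clock: 5.15
tcp_pos: [0.4945, -0.186, 0.1338]
orientation: [3.089, 0.56, 0.006]
contact_force: [-0.4, -0.7, 10.6]
grip_width: -0.0001
gripper_force: 4.4
```

```bash
python3 - <<'E'
from h import *
o=telemetry.get_obs();print(o['clock'],o['tcp_pos'],o['contact_force'])
snap('scene','s2')
# tip left-bottom corner follows leaf underside: contact radius r on surface offset 3mm (underside), angle t
c,s=np.cos(W),np.sin(W);d=o['tcp_pos'][:2]-[BX,BY];print('b',-s*d[0]+c*d[1],'a',c*d[0]+s*d[1],'z',o['tcp_pos'][2]-.025)
for b,z in [(.03,.106),(.06,.093),(.08,.075),(.09,.06),(.095,.045),(.1,.035),(.1,.028),(.1,.025)]: go(bk(-.005,b,z),-69.1)
E
```

```text
5.15 [ 0.49453118 -0.18598356  0.13375863] [-0.435683   -0.71995387 10.60592054]
b -0.004823803835572862 a -0.0055497878697873225 z 0.1087586259825516
[ 0.001 -0.129  0.007] [ 0.    -0.001 -0.001]
[ 0.001 -0.249  0.059] [ 0.    -0.001 -0.001]
[ 0.    -0.329  0.131] [ 0.    -0.001 -0.001]
[-0.    -0.369  0.191] [ 0.    -0.001 -0.001]
[-0.    -0.389  0.251] [ 0.    -0.001 -0.001]
[-0.001 -0.409  0.291] [ 0.    -0.001 -0.001]
[-0.001 -0.409  0.319] [ 0.    -0.001 -0.001]
[-0.001 -0.409  0.331] [ 0.    -0.001 -0.001]
```

View pics/s2.png

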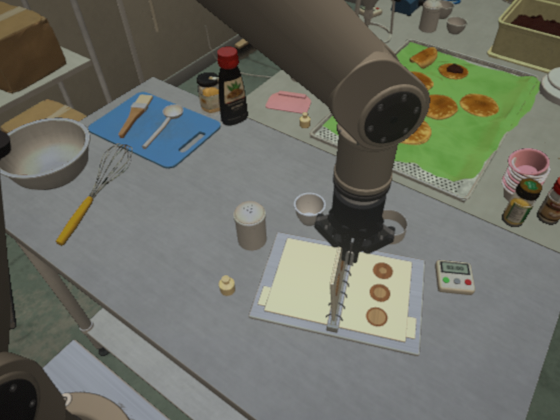

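The leaf is nearly upright, with its edge near (345,245). The 10 N upward force suggests it is touching the wider knuckle part above the pads. I'll back off slightly, raise the hand and keep pushing with the tips only.

>>> apply_moves(rows=[[[0,0.04,-0.02],[0,0,0]],[[0,0.06,-0.06],[0,0,0]],[[0,0.06,-0.09],[0,0,0]],[[0,0.06,-0.09],[0,0,0]]])

```text
clock: 5.7
tcp_pos: [0.4989, -0.1983, 0.1543]
orientation: [3.09, 0.564, 0.001]
contact_force: [0.2, 0.7, -0.7]
grip_width: -0.0001
gripper_force: 0.0
```

>>> apply_moves(rows=[[[0,-0.04,0],[0,0,0]],[[0,-0.08,0],[0,0,0]],[[0,-0.1,0],[0,0,0]]])

```text
clock: 6.08
tcp_pos: [0.4894, -0.1737, 0.1535]
orientation: [-3.09, -0.565, 0.001]
contact_force: [0.1, -1.6, 0.4]
grip_width: 0.0
gripper_force: 0.4
```

```bash
python3 - <<'E'
from h import *
o=telemetry.get_obs();print(o['clock'],o['tcp_pos'],o['contact_force'])
d=snap('scene','s3'); a=cv2.imread('pics/s3.png')[190:340,240:440]; cv2.imwrite('pics/s3c.png',cv2.resize(a,None,fx=4,fy=4,interpolation=cv2.INTER_CUBIC))
c,s=np.cos(W),np.sin(W);d=o['tcp_pos'][:2]-[BX,BY];print('b',-s*d[0]+c*d[1],'a',c*d[0]+s*d[1],'z',o['tcp_pos'][2]-.025)
E
```

```text
6.075 [ 0.48940657 -0.17374976  0.1535245 ] [ 0.14414144 -1.58095476  0.36984543]
b 0.008432874952788164 a -0.005983222402614289 z 0.12852449726238108
```

View pics/s3c.png

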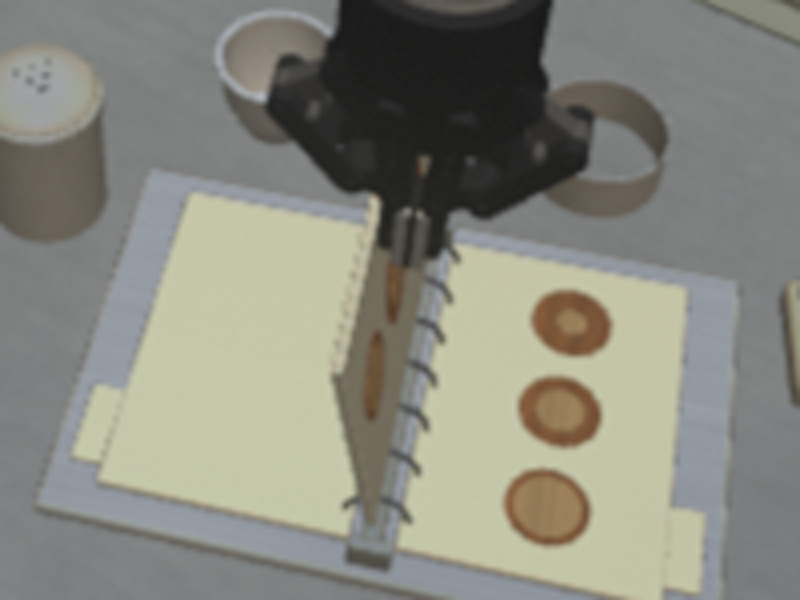

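The leaf is past upright, to the left of the fingertips with its edge near (355,290) in the crop, and the force is small. Next I'll follow the arc down.

```bash
python3 - <<'E'
from h import *
r=.108
for t in list(range(110,181,7))+[180]:
    q=np.radians(t);b=-r*np.cos(q)-.003*np.sin(q)-.0145;z=.023+r*np.sin(q)-.003*np.cos(q)
    print(t,end=' ');go(bk(-.005,b,z),-69.1)
E
```

```text
110 [ 0.004 -0.043  0.012] [-0.     0.    -0.001]
117 [ 0.004 -0.092  0.032] [-0.     0.    -0.001]
124 [ 0.003 -0.138  0.057] [-0.     0.    -0.001]
131 [ 0.003 -0.181  0.088] [-0.     0.    -0.001]
138 [ 0.003 -0.22   0.124] [-0.     0.    -0.001]
145 [ 0.003 -0.254  0.165] [-0.     0.    -0.001]
152 [ 0.003 -0.282  0.209] [-0.     0.    -0.001]
159 [ 0.003 -0.306  0.256] [-0.     0.    -0.001]
166 [ 0.003 -0.323  0.306] [-0.     0.    -0.001]
173 [ 0.003 -0.334  0.358] [-0.     0.    -0.001]
180 [ 0.003 -0.338  0.41 ] [-0.     0.    -0.001]
180 [ 0.003 -0.338  0.41 ] [-0.     0.    -0.001]
```

>>> apply_moves(rows=[[[0,-0.043,0.012],[0,0,0]],[[0,-0.092,0.032],[0,0,0]],[[0,-0.138,0.057],[0,0,0]],[[0,-0.181,0.088],[0,0,0]],[[0,-0.22,0.124],[0,0,0]],[[0,-0.254,0.165],[0,0,0]],[[0,-0.282,0.209],[0,0,0]],[[0,-0.306,0.256],[0,0,0]],[[0,-0.323,0.306],[0,0,0]]])

```text
clock: 7.25
tcp_pos: [0.4611, -0.099, 0.0764]
orientation: [-3.09, -0.564, 0.0]
contact_force: [-0.5, 0.0, 1.2]
grip_width: -0.0001
gripper_force: 0.2
```

```bash
python3 - <<'E'
from h import *
o=telemetry.get_obs();print(o['clock'],o['tcp_pos'],o['contact_force'])
d=snap('scene','s4'); a=cv2.imread('pics/s4.png')[190:340,240:440]; cv2.imwrite('pics/s4c.png',cv2.resize(a,None,fx=4,fy=4,interpolation=cv2.INTER_CUBIC))
for z in (.03,.026,.022): go(bk(-.005,.09,z),-69.1)
E
```

```text
7.25 [ 0.46113767 -0.09895673  0.07638178] [-0.51789964  0.03231955  1.20753232]
[ 0.006 -0.003  0.081] [-0.     0.001 -0.001]
[ 0.006 -0.003  0.097] [-0.     0.001 -0.001]
[ 0.006 -0.003  0.113] [-0.     0.001 -0.001]
```

View pics/s4c.png

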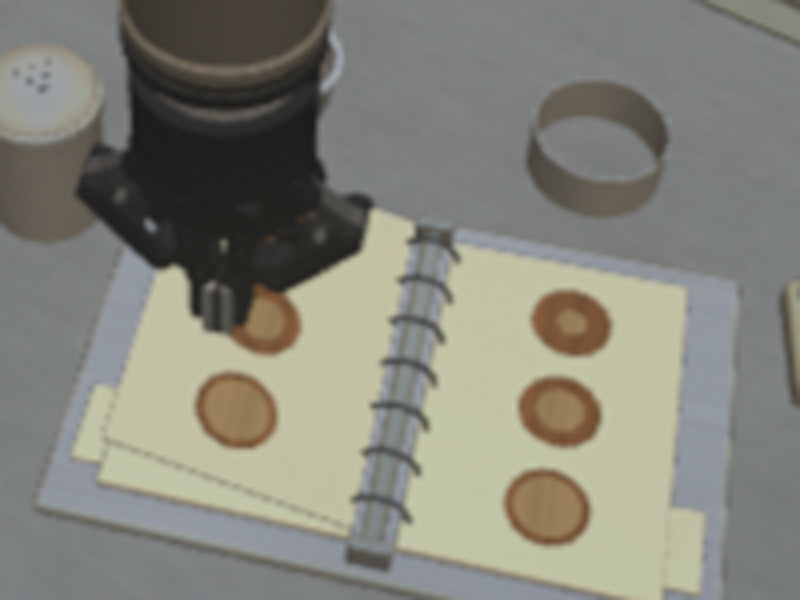

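The leaf is nearly down on the left, with only its near edge (105,440)–(350,525) still slightly raised. Nothing nearby has been disturbed. Pressing it down gently.

>>> apply_moves(rows=[[[0,0,0.04],[0,0,0]],[[0,0,0.075],[0,0,0]],[[0,0,0.095],[0,0,0]],[[0,0,0.105],[0,0,0]],[[0,0,0.112],[0,0,0]],[[0,0,0.112],[0,0,0]]])

```text
clock: 8.05
tcp_pos: [0.4614, -0.0995, 0.0507]
orientation: [-3.089, -0.562, -0.001]
contact_force: [-6.5, 1.3, 25.1]
grip_width: 0.0001
gripper_force: 12.3
```

Contact at 25 N with the tip at 26 mm, which is the flat height. Lifting clear.

>>> apply_moves(rows=[[[0,0,-0.04],[0,0,0]],[[0,0,-0.15],[0,0,0]],[[0,0,-0.4],[0,0,0]],[[0,0,-0.65],[0,0,0]],[[0,0,-0.75],[0,0,0]],[[0,0,-0.75],[0,0,0]],[[0,0,-0.75],[0,0,0]]])

```text
clock: 8.93
tcp_pos: [0.4607, -0.099, 0.236]
orientation: [-3.09, -0.564, 0.002]
contact_force: [-0.7, 0.9, 0.4]
grip_width: -0.0004
gripper_force: 0.0
```

```bash
python3 - <<'E'
from h import *
o=telemetry.get_obs();print(o['clock'],o['tcp_pos'],o['contact_force'])
d=snap('scene','s5'); a=cv2.imread('pics/s5.png')[180:350,220:480]; cv2.imwrite('pics/s5c.png',cv2.resize(a,None,fx=3,fy=3,interpolation=cv2.INTER_CUBIC))
E
```

```text
8.925 [ 0.46074997 -0.09897711  0.23604614] [-0.74527396  0.88184469  0.35685753]
```

View pics/s5c.png

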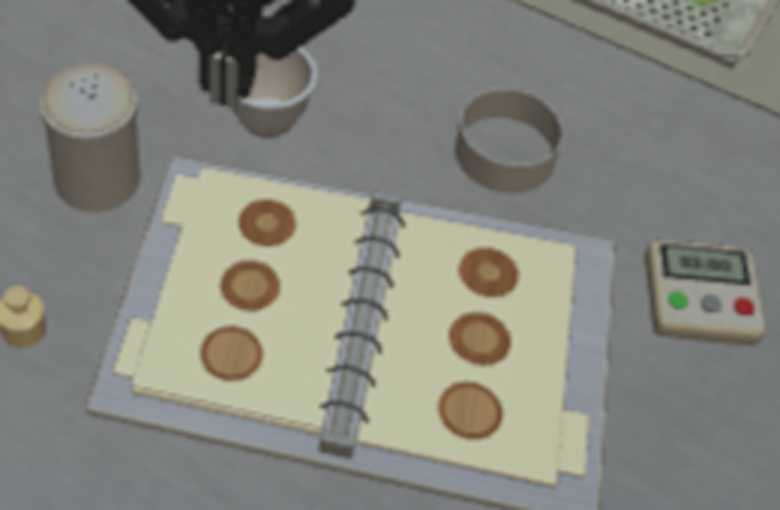

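The leaf lies flat on the left, with its tab at (180,200). The book corners are unchanged at (175,158) and (613,240), and the bystanders are where they were. The hand is clear.

```bash
python3 -c "
from bench import job
print(job.hand_in())"
```

```text
the job is handed in; nothing more can be done
None
```

The leaf is turned over and lies flat on the left, the book and everything around it look unmoved in the last picture, the hand is clear, and the job was handed in at about 9 s of the 48 s allowed; the hand-in call returned no verdict.

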